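# Hold the screw feeder's bayonet lid at its bleed position

## Robot

A 7-joint arm with a two-finger parallel gripper is mounted at the origin on the work surface. World frame = base frame: x ahead of the robot, y to its left, z up, the work surface at z = 0. Lengths are in m, angles in rad, forces in N, time in s.
With the tool pointing down it reaches from about 0.4 to 0.875 m from the base axis. Payload 19.3 kg.
Tool frame: the origin (TCP) lies at the very end of the fingers, on their centre line; the grasp point (between the pads) lies 19 mm behind it; z points along the fingers, y is the line along which they close (so a half turn about z gives the same grasp; the last joint's range is limited). The gripper opens to 85 mm and grips with 20 to 120 N. Pads are 22 mm wide; open, the fingers measure 114 mm over their backs; the gripper's body (76 mm by 85 mm) begins 54 mm behind the grasp point. The pads swing forward as they close: fully open they stand 13 mm farther back than shut.
Start: joints at [-1.271, 0.521, -0.036, 1.599, 0.021, 1.021, -0.113], TCP at [0.226, 0.583, 0.231] pointing down, gripper open.
Joint ranges: [-2.91, 2.91], [-0.3, 2.13], [-1.5, 1.42], [0.17, 2.43], [-1.26, 4.41], [0.16, 1.93], [-2.52, 2.52]. Speed limits (rad/s): [1.89, 1.89, 2.39, 2.39, 3.01, 3.01, 3.01].

## Interface

Orientations are given as [roll, pitch, yaw] about the fixed x, y, z axes, in that order (R = Rz(yaw) Ry(pitch) Rx(roll)).
In Python, from workcell import bot gives the robot as it stands.
- The arm moves only by the tool jog_arm, never from a script. Its argument "motion" is a list of rows, each a list of 5 numbers: the shift along the tool's x, y, z scaled (see below), then the turn about the tool's z scaled (see below), then the opening, from 0 (shut) to 1 (fully open). A call has 1 to 12 rows; each row shifts and turns the commanded pose from where the row before left it, along the tool's axes as they then stand; what a row does not reach is not made up. The controller multiplies each number of a shift by 30 mm and each number of a turn by 0.08 rad. A row lasts 1/10 s, in which the tool goes at most 50 mm and 8.59 degrees, less where a joint would pass 70% of its speed; a pose out of reach is approached as far as the arm can. A call with a number of a shift or a turn outside -1 to 1 is refused whole. A call with a gripper value outside its range is refused whole. The fingers move at their own pace and stop on an object; "newtons" is the grip in N (left out, the last holds). Time passes only in rows, so rows that do not move let the fingers close. It gives the time, the measured TCP pose, the force, the opening and the grip force at its end, in the units of the state.
- bot.observe(): the state, without advancing time (a new reading comes with each control period).
- bot.grab_frame(name): name is "side" or "top" or "wrist"; returns a dict with "pixels" (384x512x3 uint8, red, green, blue), "fovy" (degrees; the focal length in pixels is half the picture's height over the tangent of half this angle, whatever the lens; pixels are square), "cx", "cy" (the principal point, pixels), "rvec" (rotation vector, rad) and "tvec" (3), from world to camera coordinates, as OpenCV has them; the wrist camera has in their place "mount" (4x4, takes a point from camera to tool coordinates, whose origin is the TCP and whose axes are the flange's). Camera axes: x right, y down, z forward; pixel columns grow to the right and rows downward; lengths in m; the calibration is good to about 2 mm. The wrist camera is an equidistant fisheye: a pixel r from the principal point sees the ray r / f radians off the axis. A picture is of the moment at which its call begins: read the wrist's pose just before it. There is no depth.
- bot.job_done(): hands the job in; it is judged then, once.
The state is a dict: "clock": time; "qpos": joint angles; "qd": joint speeds; "joint_efforts": joint torques, N m; "position": TCP position; "tool_rot": TCP orientation; "force": force on the tool from outside, world axes, zero at the start; "moment": the same for the moment, N m; "grip_width": finger opening in m; "finger_force": force on a finger pad.
Only numpy, scipy, OpenCV 4.12 (cv2) and the standard library are available. Lean on these libraries where they do the work, as an engineer would, in place of code of your own. Each camera call takes 0.05 s, during which the arm holds its last target. There are 200 camera calls.

## Task

Close the screw feeder only as far as its bleed position: lower the lid into the feeder's neck, its two lugs through the two notches, until the disc lies flat on the neck, then fit the square socket key fully down over the lid's square stub and with it turn the lid clockwise (seen from above) until the ridges on the lid line up with the two ribs on the neck, which is halfway to the lock - never so far that the lock clicks. The lid is sprung and turns back if let go, so finish while still gripping the key, holding the lid steady there, with the gripper on the key and not on the lid. Leave the other things on the bench where they are.

Things in the scene. Friction and masses are not known exactly. Their poses are not given: they have to be found in the camera images.
- lid: Loose round aluminium bayonet lid, 0.14-0.26 kg, upright on the bench. Origin: centre of underside, z up. Plug radius 28, z 0-16 (radius 26 in the lowest 3); at its foot two lugs along +x and -x, 14 wide, 6 high, reaching 38 from the axis (lowest 2 mm: 10 wide); disc radius 44, z 16-22, with two dark ridges 6 wide, 3 high above the lugs, 23-43 from the axis. A half turn makes no difference
- lid_stub (a point): Centre of the top of the lid's square stub, 52 above the lid's origin, axes as the lid's. Stub 20 x 20 with faces square to x and y, rising 30 from the disc (top 3 mm narrowed to 16 x 16). The lid is carried by it, best with the fingers on its +y and -y faces, clear of the ridges
- key: Loose steel socket key, 0.15-0.29 kg, upright on its open socket. Origin: centre of underside, z up. Hub 36 x 36 x 38 high, square bore 23 x 23, 32 deep from below (mouth flared to 29 x 29 over the lowest 5), faces square to x and y. Goes on the stub in any of four quarter turns, 1.5 mm clearance all round, 8 degrees play; home when its underside lies on the lid's disc, 22 above the lid's origin
- key_grip (a point): Centre of the top of the key's flat paddle grip, 70 above the key's origin, axes as the key's. Paddle 60 long (x), 16 thick (y), 32 high, standing on the hub
- feeder: Fixed screw feeder. Origin: centre of underside, on the bench, z up. Grey base 120 x 120 x 70, dark round neck of radius 50 on it up to z 115; a brass outlet sticks 30 out of its -x side near the bench. Two steel ribs on the neck, along the feeder's +x and -x, 48-62 from the axis and 6 above the neck's top, mark the bleed position: lid's ridges in line with them, either way round
- neck (a point): Centre of the neck's opening in its top face, axes as the feeder's. Opening radius 30, flange 6 thick; two opposite notches 19 wide, reaching 41 from the axis, lie 40 degrees counter-clockwise (from above) of +x and -x. With the disc flat on the neck the lid's origin is 16 below this point and the lugs can turn under the flange, clockwise only
- bleed_ring (a joint): Return spring inside the neck, in rad, grows clockwise as the lugs push it; 0 at rest. The lugs meet it some 1 degree from the notches (0.3 N m per rad, 0.2 N m at the ribs, so about 0.68 there). From the notches: ribs at 40 degrees, lock pawl met at 60 to 65, stop at 80
- lock_pawl (a joint): Sprung lock pawl inside the neck, travel outwards in m: 0 untouched; 1 mm or more means that a lug is pushing through into the lock (the click)
- fitting: Brass hose fitting on the bench, 40 wide, 40 high. Origin under its centre. Leave alone
- round_knob: Grey plastic round knob, 48 wide, 40 high. Origin under its centre. Leave alone
- washer: Steel washer lying flat, 48 wide, 6 thick. Origin under its centre. Leave alone
- bolt: Steel hex bolt standing on its head, 30 wide, 55 high. Origin under its centre. Leave alone
- driver: Screwdriver with black handle, lying on the bench out at the side. Leave alone
- oil_can: Small round metal can, 56 wide, 110 high, out at the side. Origin under its centre. Leave alone
- bin_left: Fixed blue picking bin with brass pieces, 150 x 100 x 75, at the back left. Origin under its centre
- bin_right: Fixed blue picking bin with steel pieces, 150 x 100 x 75, at the back right. Origin under its centre
There are look-alikes about, which are no part of the job. Leave any brown or pink look-alike of the lid alone.

How it is judged:
On the way, in this order (a step that is already met when the one before it is completed fails the run):
1. the lid sits in the neck, disc flat on it, its lugs through the notches and not yet turned (z of lid in the frame of neck below -0.0135 m and horizontal distance between lid and neck below 0.005 m and angle between the x axis of lid and the x axis of neck, either way round above 0.5 rad), for 0.2 s.
2. the key is fully down on the lid's stub, the lid still seated and not yet turned (z of lid in the frame of neck below -0.0135 m and horizontal distance between lid and neck below 0.005 m and z of key in the frame of lid between 0.018 and 0.026 m and horizontal distance between key and lid below 0.006 m and angle between the x axis of lid and the x axis of neck, either way round above 0.45 rad), for 0.2 s.
3. the lid has been turned clockwise to the ribs with the key, the gripper on the key (z of lid in the frame of neck below -0.0135 m and horizontal distance between lid and neck below 0.005 m and z of key in the frame of lid between 0.018 and 0.026 m and horizontal distance between key and lid below 0.006 m and angle between the x axis of lid and the x axis of neck, either way round below 0.2 rad and contact force between the fingers and key above 2 N), for 0.2 s.
At the end, for the whole second after the job is handed in: held through the last second: lid seated (13.5 mm deep, within 5 mm of the axis), at rest, ridges within 0.2 rad of the ribs; key home on the stub (18 to 26 mm above the lid's origin, within 6 mm); fingers grip the key with over 2 N, arm off the lid; lock pawl below 1 mm (all of step 3 and angular speed of lid below 0.15 rad/s and contact force between each of the arm, the fingers and lid below 1 N and value of joint lock_pawl below 0.001 m); the arm keeps its last pose, push and grip.
It fails at once if the lid is turned so far that the lock clicks (pawl pushed 1.5 mm) (value of joint lock_pawl above 0.0015 m).
It fails at once if another thing on the bench is moved by more than 30 mm (distance of any of fitting, round_knob, washer, bolt, driver, oil_can from where it was at the start of the episode above 0.03 m).
It also fails if it takes over 59 s, if anything falls off the work surface, if the arm or the gripper's body presses on something with over 40 N, if the wrist force passes 120 N, or if a joint passes its speed limit or range.

## Working session

There is one attempt and no reset: what is moved stays moved. The work goes in short steps, Python scripts to look and compute and a tool call to move; the robot and the scene stay as the last step left them, time stands still between calls to the robot, and variables do not carry over. Pictures are saved under pics/ and viewed, at most 10 in all, crops included, and the job is handed in when it is done.

Besides the shell and the picture viewer there is one more tool, called as a command line: name --pt "numbers of a row" for each row, then --argument value for the rest. jog_arm: Moves the arm, as the interface text tells. Shifts and turns lie within -1 to 1; 1 stands for 30 mm of shift or 0.08 rad of turn. Its arguments: {"type":"object","properties":{"motion":{"type":"array","items":{"type":"array","items":{"type":"number"}}},"newtons":{"type":"number"}},"required":["motion"]}

```bash
ls; mkdir -p pics
cat > h.py <<'E'
import numpy as np, cv2
from scipy.spatial.transform import Rotation as R
from workcell import bot
def grab(n,fn=None):
    f=bot.grab_frame(n)
    if fn: cv2.imwrite('pics/'+fn,f['pixels'][:,:,::-1])
    return f
def foc(f): return f['pixels'].shape[0]/2/np.tan(np.radians(f['fovy'])/2)
E
python3 - <<'E'
from h import *
s=bot.observe();print(s)
a=grab('top','top0.png');b=grab('side','side0.png');print({k:v for k,v in a.items() if k!='pixels'},{k:v for k,v in b.items() if k!='pixels'})
w=grab('wrist','wr0.png');print({k:v for k,v in w.items() if k!='pixels'})
E
```

```text
pics
{'clock': 0.0, 'qpos': array([-1.2711964 ,  0.52203399, -0.03632476,  1.60000684,  0.02124431,
        1.02109551, -0.11281345]), 'qd': array([-0.00167675, -0.00192713,  0.00077939, -0.00274532,  0.00060059,
       -0.00081441, -0.00047817]), 'joint_efforts': array([ 2.90063263e-04, -9.27114701e+01,  1.97947159e+00, -3.69944608e+01,
        1.77066098e-02,  7.71265535e-03, -4.01704244e-05]), 'position': array([0.2258182 , 0.58241523, 0.23071375]), 'tool_rot': array([-3.14044128e+00,  1.21632764e-04,  2.77179023e+00]), 'force': array([-0.93490193,  1.21201961,  0.98972089]), 'moment': array([-0.02522027, -0.03499233,  0.00934823]), 'finger_force': 0.0, 'grip_width': 0.08503248150137305}
{'fovy': 53.65779777626812, 'cx': 256.89925355454545, 'cy': 190.45730850246593, 'rvec': array([ 2.15700395, -2.15490831,  0.1914408 ]), 'tvec': array([-0.02038731,  0.54835215,  1.30565752])} {'fovy': 55.948329448148584, 'cx': 255.72122858052902, 'cy': 197.40809317532936, 'rvec': array([ 2.08787895, -0.52581995,  0.26430208]), 'tvec': array([-0.45556153,  0.20382163,  0.87789209])}
{'fovy': 65.70646984690485, 'cx': 259.3125389626596, 'cy': 191.0847905048245, 'mount': array([[-6.02685959e-04, -9.46628517e-01, -3.22326057e-01,
         8.36024914e-02],
       [ 9.99999709e-01, -4.19573854e-04, -6.37569331e-04,
        -1.32734645e-04],
       [ 4.68301725e-04, -3.22326347e-01,  9.46628495e-01,
        -1.41226022e-01],
       [ 0.00000000e+00,  0.00000000e+00,  0.00000000e+00,
         1.00000000e+00]])}
```

View pics/top0.png

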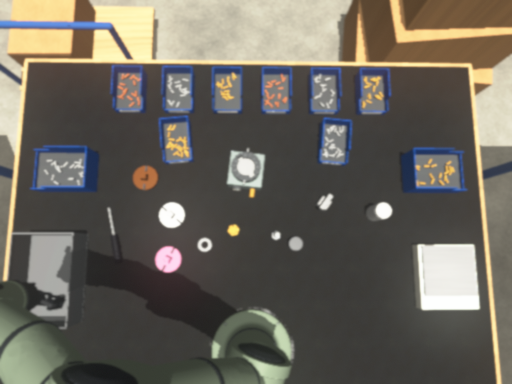

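View pics/side0.png

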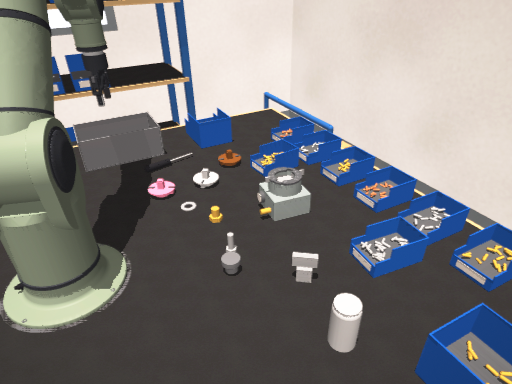

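Top view: lid (white) near (172,215), pink/brown look-alikes at (168,259)/(145,178), key near (325,202), feeder near (246,169) with the outlet towards the robot. I'll enlarge these.

```bash
cat >> h.py <<'E'
def px2w(f,u,v,z):
    """pinhole camera pixel -> world point at height z"""
    M=R.from_rotvec(f['rvec']).as_matrix(); c=-M.T@f['tvec']
    d=M.T@np.array([(u-f['cx'])/foc(f),(v-f['cy'])/foc(f),1])
    return c+d*(z-c[2])/d[2]
def wr_pt(f,s,u,v,z):
    """wrist fisheye pixel -> world at height z"""
    T=f['mount'];a=np.array([u-f['cx'],v-f['cy']]);r=np.hypot(*a);th=r/foc(f)
    d=np.r_[np.sin(th)*a/max(r,1e-9),np.cos(th)]
    Rt=R.from_euler('xyz',s['tool_rot']).as_matrix()
    c=s['position']+Rt@T[:3,3]; d=Rt@T[:3,:3]@d
    return c+d*(z-c[2])/d[2]
def wr_px(f,s,P):
    T=f['mount'];Rt=R.from_euler('xyz',s['tool_rot']).as_matrix()
    q=T[:3,:3].T@(Rt.T@(np.asarray(P)-s['position'])-T[:3,3])
    th=np.arctan2(np.hypot(*q[:2]),q[2]);return np.array([f['cx'],f['cy']])+foc(f)*th*q[:2]/np.hypot(*q[:2])
E
python3 - <<'E'
from h import *
f=grab('top')
for n,u,v,z in [('lid',172,215,.022),('key',325,202,.06),('feeder',246,169,.115),('pink',168,259,.02)]: print(n,px2w(f,u,v,z).round(3))
p=f['pixels'][:,:,::-1]
c=[cv2.resize(p[v-22:v+22,u-22:u+22],(264,264),interpolation=cv2.INTER_CUBIC) for u,v in[(172,215),(325,202),(246,172)]]
cv2.imwrite('pics/crop1.png',np.hstack(c))
E
```

```text
lid [0.462 0.281 0.022]
key [ 0.505 -0.258  0.06 ]
feeder [0.61  0.019 0.115]
pink [0.309 0.29  0.02 ]
```

View pics/crop1.png

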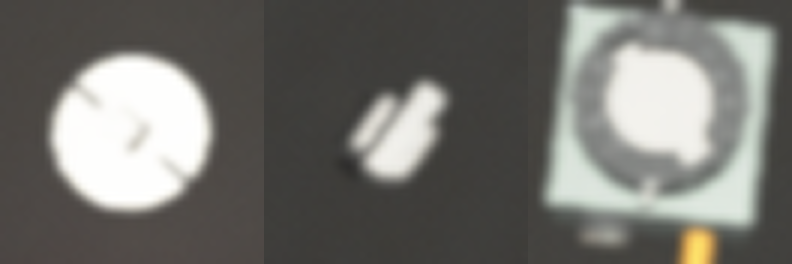

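Lid's ridges run about 49.5° in world, at about (0.462, 0.281). The feeder's ribs run about −6.8° with notches near 33°. The key's paddle is at about −30°. Next I'll approach the lid.

```bash
cat >> h.py <<'E'
def plan(x,y,z,yaw_deg=None):
    """total shift in tool axes in units of 30 mm, then turn in units of .08 rad (half-turn free)"""
    s=bot.observe();Rt=R.from_euler('xyz',s['tool_rot']).as_matrix()
    u=Rt.T@(np.array([x,y,z])-s['position'])/.03
    yaw=s['tool_rot'][2];t=None
    if yaw_deg is not None: t=(-((np.radians(yaw_deg)-yaw+np.pi)%(2*np.pi)-np.pi)/.08).round(2)
    print('shift',u.round(2),'turn',t,'yaw',np.degrees(yaw).round(2),'pos',s['position'].round(4),'clk',s['clock'])
E
python3 - <<'E'
from h import *
f=grab('top')
print(px2w(f,171.8,215,.022),px2w(f,246.2,165.8,.119))
plan(.462,.281,.2,49.5)
E
```

```text
[0.46242922 0.28140115 0.022     ] [0.62064322 0.01828187 0.119     ]
shift [-10.97  -6.53   1.04] turn 23.85 yaw 158.81 pos [0.2259 0.5826 0.231 ] clk 0.25
```

jog_arm --pt "-1 -0.6 0.1 0 1" --pt "-1 -0.6 0.1 0 1" --pt "-1 -0.6 0.1 0 1" --pt "-1 -0.6 0.1 0 1" --pt "-1 -0.6 0.1 0 1" --pt "-1 -0.6 0.1 0 1" --pt "-1 -0.6 0.1 0 1" --pt "-1 -0.6 0.1 0 1" --pt "-1 -0.6 0.1 0 1" --pt "-1 -0.6 0.1 0 1" --pt "-1 -0.5 0 0 1" --pt "0 0 0 1 1"

```text
clock: 1.45
position: [0.4659, 0.2775, 0.2013]
tool_rot: [-3.141, 0.001, 2.686]
force: [-1.1, 0.4, -0.1]
grip_width: 0.0856
finger_force: 0.0
```

jog_arm --pt "0 0 0 1 1" --pt "0 0 0 1 1" --pt "0 0 0 1 1" --pt "0 0 0 1 1" --pt "0 0 0 1 1" --pt "0 0 0 1 1" --pt "0 0 0 1 1" --pt "0 0 0 1 1" --pt "0 0 0 1 1" --pt "0 0 0 1 1" --pt "0 0 0 1 1" --pt "0 0 0 1 1"

```text
clock: 2.65
position: [0.4631, 0.2816, 0.2013]
tool_rot: [-3.142, 0.0, 1.729]
force: [0.3, 0.7, -0.5]
grip_width: 0.0854
finger_force: 0.0
```

jog_arm --pt "0 0 0 1 1" --pt "0 0 0 1 1" --pt "0 0 0 1 1" --pt "0 0 0 1 1" --pt "0 0 0 1 1" --pt "0 0 0 1 1" --pt "0 0 0 1 1" --pt "0 0 0 1 1" --pt "0 0 0 1 1" --pt "0 0 0 1 1" --pt "0 0 0 0.85 1" --pt "0 0 0 0 1" --pt "0 0 0 0 1"

```text
schema error: expected 1 to 12 rows
```

jog_arm --pt "0 0 0 1 1" --pt "0 0 0 1 1" --pt "0 0 0 1 1" --pt "0 0 0 1 1" --pt "0 0 0 1 1" --pt "0 0 0 1 1" --pt "0 0 0 1 1" --pt "0 0 0 1 1" --pt "0 0 0 1 1" --pt "0 0 0 1 1" --pt "0 0 0 0.85 1" --pt "0 0 0 0 1"

```text
clock: 3.85
position: [0.463, 0.2817, 0.2012]
tool_rot: [3.141, 0.0, 0.863]
force: [0.6, 1.0, 0.7]
grip_width: 0.0852
finger_force: 0.0
```

Run:
```python
from h import *
s=bot.observe();f=grab('wrist','w1.png');print(s['position'],s['tool_rot'],s['qpos'])
print(wr_px(f,s,[.4624,.2814,.022]),wr_px(f,s,[.4624,.2814,.052]))
```

```text
[0.46301519 0.2817268  0.20123999] [3.14148905e+00 1.87763714e-04 8.62698187e-01] [-1.02895432  0.47476283  0.51264342  1.87095871 -0.29705123  0.87181582
 -1.07842996]
[259.44767415 169.13115075] [259.50210269 176.53328833]
```

View pics/w1.png

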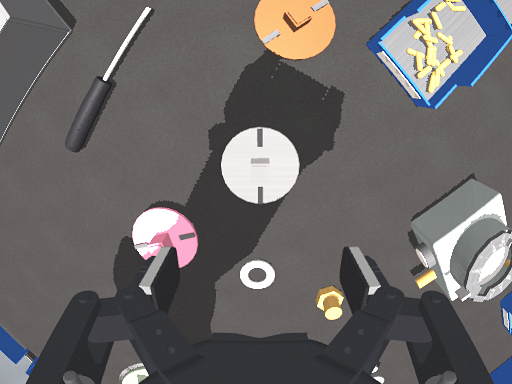

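The wrist view shows the lid's disc centred at about (260.5,165.5) with its ridges vertical (at (260,138) and (260,195)), and the fingers clear on both sides. I'll measure the disc and ridges precisely.

Run:
```python
from h import *
s=bot.observe();f=grab('wrist')
p=f['pixels'];g=cv2.cvtColor(p,cv2.COLOR_RGB2GRAY);hsv=cv2.cvtColor(p,cv2.COLOR_RGB2HSV)
m=((g>150)&(hsv[...,1]<40)).astype(np.uint8)
n,l,st,c=cv2.connectedComponentsWithStats(m);i=l[165,240]
cnt=cv2.findContours((l==i).astype(np.uint8),cv2.RETR_EXTERNAL,cv2.CHAIN_APPROX_NONE)[0][0][:,0]
h=cv2.convexHull(cnt)[:,0]
W=np.array([wr_pt(f,s,u,v,.022) for u,v in h])
(cx,cy),r=cv2.minEnclosingCircle(W[:,:2].astype(np.float32));print('lid',cx,cy,r,W[:,:2].min(0),W[:,:2].max(0))
for v0,v1 in((130,150),(184,204)):
    q=g[v0:v1,245:276]<110; vv,uu=np.nonzero(q); print(len(uu),uu.mean()+245,vv.mean()+v0, wr_pt(f,s,uu.mean()+245,vv.mean()+v0,.025))
plan(cx,cy,.03)
```

```text
lid 0.46472302079200745 0.2838449478149414 0.04416164755821228 [0.42166712 0.24042461] [0.5083485  0.32757779]
56 259.57142857142856 137.64285714285714 [0.4856701  0.30854685 0.025     ]
102 259.7352941176471 197.7058823529412 [0.44136852 0.25626539 0.025     ]
shift [ 0.09 -0.    5.71] turn None yaw 49.62 pos [0.463  0.2817 0.2012] clk 3.95
```

jog_arm --pt "0.06 0 1 0 1" --pt "0 0 1 0 1" --pt "0 0 1 0 0.7" --pt "0 0 1 0 0.7" --pt "0 0 1 0 0.7" --pt "0 0 0.5 0 0.7" --pt "0 0 0.3 0 0.7" --pt "0 0 0 0 0.7" --pt "0 0 0 0 0" --pt "0 0 0 0 0" --pt "0 0 0 0 0" --pt "0 0 0 0 0" --newtons 60

```text
clock: 5.15
position: [0.4647, 0.2834, 0.0283]
tool_rot: [3.141, -0.001, 0.864]
force: [-0.5, -0.2, 10.3]
grip_width: 0.0186
finger_force: 59.0
```

jog_arm --pt "0 0 0 0 0" --pt "0 0 0 0 0" --pt "0 0 0 0 0"

```text
clock: 5.45
position: [0.4647, 0.2834, 0.0283]
tool_rot: [3.142, -0.001, 0.864]
force: [-1.5, -1.2, 10.2]
grip_width: 0.0186
finger_force: 59.0
```

jog_arm --pt "0 0 -0.3 0 0" --pt "0 0 -0.6 0 0" --pt "0 0 -1 0 0" --pt "0 0 -1 0 0" --pt "0 0 -1 0 0" --pt "0 0 -1 0 0" --pt "0 0 -1 0 0" --pt "0 0 -1 0 0" --pt "0 0 -0.5 0 0" --pt "0 0 0 1 0" --pt "0 0 0 1 0" --pt "0 0 0 1 0"

```text
clock: 6.65
position: [0.4641, 0.2828, 0.2502]
tool_rot: [-3.141, -0.001, 0.62]
force: [0.4, -0.2, -1.5]
grip_width: 0.0186
finger_force: 59.3
```

Run:
```python
from h import *
plan(.537,-.036,.25,33.2)
```

```text
shift [-4.2  10.06 -0.  ] turn 0.51 yaw 35.54 pos [0.4641 0.2828 0.2502] clk 6.65
```

jog_arm --pt "-0.4 1 0 0 0" --pt "-0.4 1 0 0 0" --pt "-0.4 1 0 0 0" --pt "-0.4 1 0 0 0" --pt "-0.4 1 0 0 0" --pt "-0.4 1 0 0 0" --pt "-0.4 1 0 0 0" --pt "-0.4 1 0 0 0" --pt "-0.4 1 0 0 0" --pt "-0.4 1 0 0 0" --pt "0 0 0 0.5 0" --pt "0 0 0 0 0"

```text
clock: 7.85
position: [0.5419, -0.0315, 0.2499]
tool_rot: [3.142, -0.0, 0.581]
force: [0.2, 0.2, -2.1]
grip_width: 0.0185
finger_force: 59.3
```

Run:
```python
from h import *
s=bot.observe();f=grab('wrist','w2.png');print(s['position'],s['tool_rot'],s['force'],s['qpos'].round(2))
for P in([.6206,.0183,.115],):print(wr_px(f,s,P))
```

```text
[ 0.54187301 -0.03145916  0.24985507] [ 3.14158955e+00 -2.71870270e-04  5.81105186e-01] [ 0.19994834  0.22587501 -2.14428623] [-0.53  0.44  0.66  1.82 -0.32  0.99 -0.73]
[261.41788405  82.13991264]
```

View pics/w2.png

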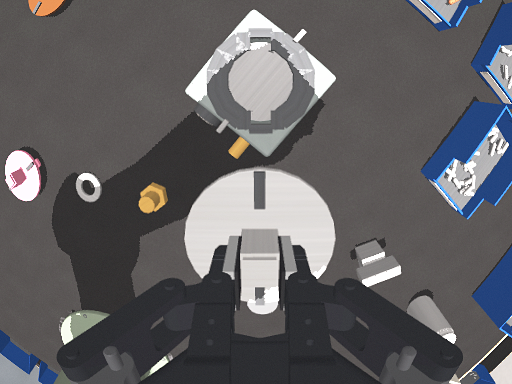

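The lid is held square. The neck is at about (261,83) with its notches up and down at (262,40) and (262,126), and the ribs are at (301,36) and (221,127). I'll enlarge this for accurate points.

Run:
```python
import cv2
p=cv2.imread('pics/w2.png')[15:135,191:331]
cv2.imwrite('pics/w2c.png',cv2.resize(p,None,fx=5,fy=5,interpolation=cv2.INTER_CUBIC))
```

```text
(no output)
```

View pics/w2c.png

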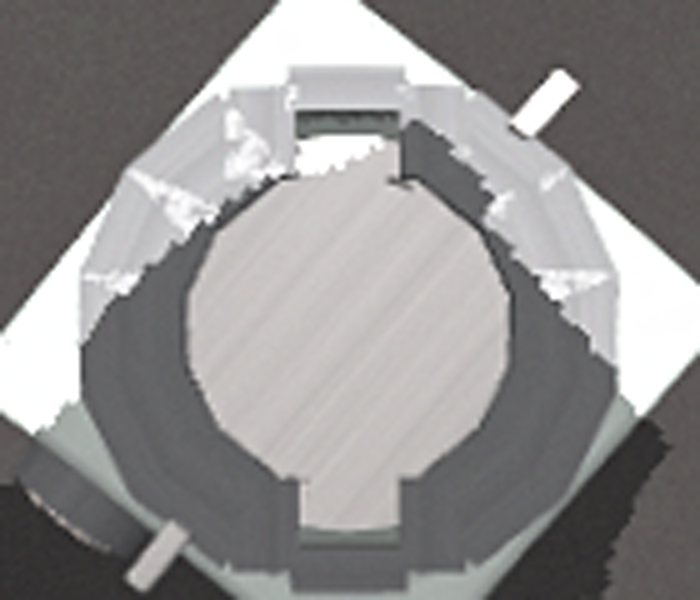

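```bash
cat > m.py <<'E'
from h import *
s=bot.observe();f=grab('wrist')
def P(a,b,z): return wr_pt(f,s,191+(a+.5)/5-.5,15+(b+.5)/5-.5,z)[:2]
L,Rr=P(187,325,.115),P(510,325,.115);T,B=P(348,110,.115),P(350,547,.115)
print('LR',(L+Rr)/2,np.hypot(*(L-Rr)),'TB',(T+B)/2,np.hypot(*(T-B)),np.degrees(np.arctan2(*(T-B)[::-1])))
o,o2=P(80,330,.115),P(618,330,.115);print('outer',(o+o2)/2,np.hypot(*(o-o2)))
a,b=P(566,79,.121),P(138,584,.121);print('rib',(a+b)/2,np.hypot(*(a-b)),np.degrees(np.arctan2(*(a-b)[::-1])))
c=(T+B)/2
plan(c[0],c[1],.165)
E
python3 m.py
```

```text
LR [0.62213231 0.02187187] 0.058847366938856845 TB [0.62153806 0.0213751 ] 0.08188243649188537 33.703361374707185
outer [0.62201031 0.0216505 ] 0.09869917924823288
rib [0.62152618 0.02134255] 0.12128451246625913 -6.122526190892774
shift [3.16 0.04 2.82] turn None yaw 33.54 pos [ 0.5419 -0.03    0.2496] clk 7.95
```

jog_arm --pt "1 0.04 0 0 0" --pt "1 0 0 0 0" --pt "1 0 0 0 0" --pt "0.17 0 0.5 0 0" --pt "0 0 1 0 0" --pt "0 0 1 0 0" --pt "0 0 0.3 0 0" --pt "0 0 0 0 0" --pt "0 0 0 0 0"

```text
clock: 8.85
position: [0.6226, 0.0209, 0.1666]
tool_rot: [3.141, -0.001, 0.584]
force: [1.2, 0.1, -2.0]
grip_width: 0.0188
finger_force: 59.4
```

Run:
```python
from h import *
plan(.6215,.0214,.1273,33.8)
f=grab('wrist');p=f['pixels'][60:210,160:360,::-1]
p=cv2.resize(p,None,fx=3,fy=3,interpolation=cv2.INTER_CUBIC);cv2.imwrite('pics/w3.png',p)
```

```text
shift [-0.02 -0.03  1.31] turn -0.07 yaw 33.47 pos [0.6226 0.0209 0.1666] clk 8.85
```

View pics/w3.png

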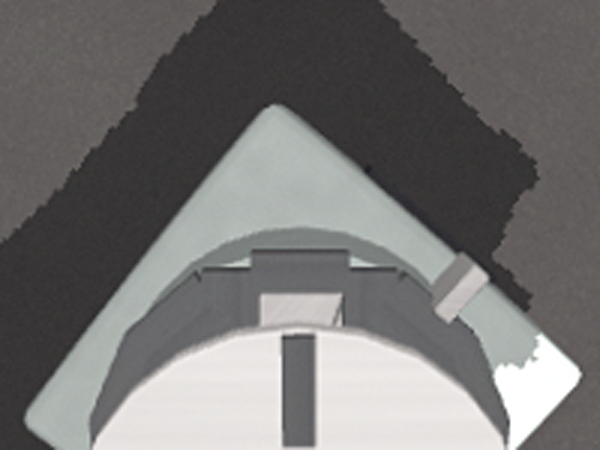

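The held lid is lined up with the notch: ridge at column 299, notch at 260–342, neck centred at about 299. I'll lower it.

jog_arm --pt "0 0 0.4 -0.05 0" --pt "0 0 0.3 0 0" --pt "0 0 0.2 0 0" --pt "0 0 0.2 0 0" --pt "0 0 0 0 0"

```text
clock: 9.4
position: [0.6217, 0.0208, 0.1314]
tool_rot: [-3.141, 0.001, 0.588]
force: [-0.0, -0.5, -1.5]
grip_width: 0.0188
finger_force: 59.4
```

jog_arm --pt "0 0 0.1 0 0" --pt "0 0 0.1 0 0" --pt "0 0 0 0 0" --pt "0 0 0 0 0"

```text
clock: 9.8
position: [0.6224, 0.0207, 0.1274]
tool_rot: [3.142, -0.001, 0.588]
force: [-5.4, 1.4, 15.3]
grip_width: 0.0188
finger_force: 61.7
```

The lid met the neck at z = 0.1274, which is the expected seated height. I'll release and rise.

jog_arm --pt "0 0 0 0 0.6" --pt "0 0 0 0 0.6" --pt "0 0 0 0 0.6" --pt "0 0 0 0 0.6" --pt "0 0 -0.3 0 0.7" --pt "0 0 -1 0 1" --pt "0 0 -1 0 1" --pt "0 0 -1 0 1" --pt "0 0 -0.7 0 1" --pt "0 0 0 0 1" --pt "0 0 0 0 1"

```text
clock: 10.9
position: [0.6221, 0.0209, 0.2468]
tool_rot: [3.141, -0.001, 0.588]
force: [-0.2, -0.4, -0.2]
grip_width: 0.0855
finger_force: 0.0
```

Run:
```python
from h import *
plan(.505,-.258,.25,150)
f=grab('wrist','w4.png')
```

```text
shift [-8.4   5.57 -0.11] turn -25.38 yaw 33.68 pos [0.6221 0.0209 0.2468] clk 10.9
```

View pics/w4.png

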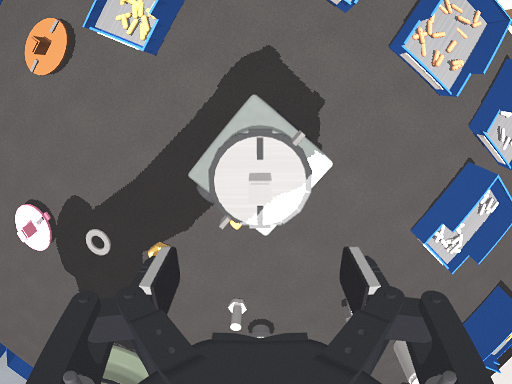

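The lid sits in the neck with its ridges in the notches' direction (vertical in the picture). The ribs are at (299,138) and (224,222). Next is the key, gripped at yaw −30°.

jog_arm --pt "-1 0.7 0 0 1" --pt "-1 0.7 0 0 1" --pt "-1 0.7 0 0 1" --pt "-1 0.7 0 0 1" --pt "-1 0.7 0 0 1" --pt "-1 0.7 0 0 1" --pt "-1 0.7 0 0 1" --pt "-1 0.7 0 0 1" --pt "-0.4 0 0 0 1" --pt "0 0 0 1 1" --pt "0 0 0 1 1" --pt "0 0 0 1 1"

```text
clock: 12.15
position: [0.5053, -0.2583, 0.2457]
tool_rot: [-3.141, 0.001, 0.344]
force: [-0.0, 0.5, 0.2]
grip_width: 0.0854
finger_force: 0.0
```

jog_arm --pt "0 0 0 1 1" --pt "0 0 0 1 1" --pt "0 0 0 1 1" --pt "0 0 0 1 1" --pt "0 0 0 1 1" --pt "0 0 0 1 1" --pt "0 0 0 1 1" --pt "0 0 0 1 1" --pt "0 0 0 1 1" --pt "0 0 0 1 1" --pt "0 0 0 0.9 1" --pt "0 0 0 0 1"

```text
clock: 13.35
position: [0.5054, -0.2581, 0.2455]
tool_rot: [3.141, 0.001, -0.525]
force: [-0.1, 0.2, -0.3]
grip_width: 0.0853
finger_force: 0.0
```

Run:
```python
from h import *
s=bot.observe();f=grab('wrist','w5.png');print(s['position'],s['tool_rot'],s['qpos'].round(2))
g=cv2.cvtColor(f['pixels'],cv2.COLOR_RGB2GRAY)
c=wr_px(f,s,[.505,-.258,.07]);print(c)
u,v=c.round().astype(int)
cr=g[v-70:v+70,u-80:u+80]
cv2.imwrite('pics/w5c.png',cv2.resize(f['pixels'][v-50:v+50,u-60:u+60,::-1],None,fx=5,fy=5,interpolation=cv2.INTER_CUBIC));print(u,v)
```

```text
[ 0.50541    -0.25806396  0.24554038] [ 3.14095466e+00  1.33692222e-03 -5.25168353e-01] [-0.26  0.6   0.96  1.77 -0.55  1.07 -1.21]
[259.06973997 169.57666427]
259 170
```

View pics/w5c.png

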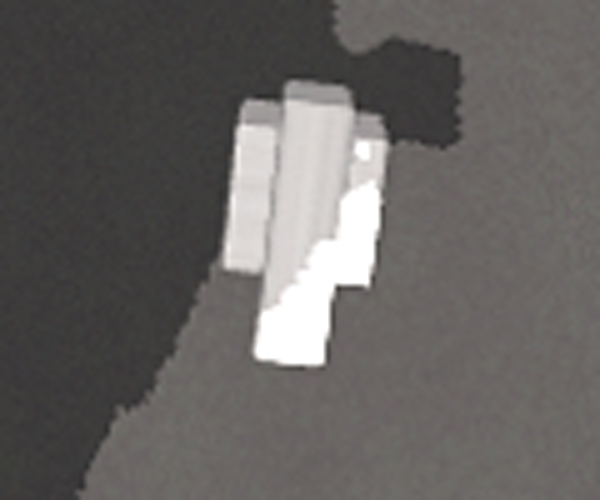

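Key from above: the paddle's top runs from (317,103) to (290,362) in the crop, with the hub behind it on both sides. Computing its pose:

Run:
```python
from h import *
s=bot.observe();f=grab('wrist')
def P(a,b): return wr_pt(f,s,199+(a+.5)/5-.5,120+(b+.5)/5-.5,.07)[:2]
q=[P(*x) for x in((283,102),(352,104),(325,366),(255,358))]
c=np.mean(q,0);a=(q[0]+q[1])/2;b=(q[2]+q[3])/2
yaw=np.degrees(np.arctan2(*(a-b)[::-1]))
print(c,yaw,np.hypot(*(a-b)),np.hypot(*(q[0]-q[1])),np.hypot(*(q[2]-q[3])));plan(*c,.045,yaw)
```

```text
[ 0.50775572 -0.25994718] -35.833868526622474 0.05908114627466299 0.014823442197029748 0.01588218724042043
shift [0.1  0.01 6.69] turn 1.3 yaw -29.89 pos [ 0.5055 -0.2583  0.2458] clk 13.45
```

jog_arm --pt "0 0 0 1 0.5" --pt "0.1 0.01 0 0.3 0.5" --pt "0 0 1 0 0.5" --pt "0 0 1 0 0.5" --pt "0 0 1 0 0.5" --pt "0 0 1 0 0.5" --pt "0 0 1 0 0.5" --pt "0 0 1 0 0.5" --pt "0 0 0.4 0 0.5" --pt "0 0 0.3 0 0.4" --pt "0 0 0 0 0.3" --pt "0 0 0 0 0" --newtons 80

```text
clock: 14.65
position: [0.5083, -0.261, 0.0463]
tool_rot: [-3.141, -0.001, -0.628]
force: [-0.0, -0.8, -1.6]
grip_width: 0.0149
finger_force: 78.2
```

jog_arm --pt "0 0 0 0 0" --pt "0 0 0 0 0" --pt "0 0 0 0 0" --pt "0 0 0 0 0" --pt "0 0 0 0 0"

```text
clock: 15.15
position: [0.5084, -0.2608, 0.0461]
tool_rot: [-3.141, -0.001, -0.628]
force: [0.6, 1.4, 8.5]
grip_width: 0.0147
finger_force: 79.8
```

jog_arm --pt "0 0 -0.3 0 0" --pt "0 0 -0.7 0 0" --pt "0 0 -1 0 0" --pt "0 0 -1 0 0" --pt "0 0 -1 0 0" --pt "0 0 -1 0 0" --pt "0 0 -1 0 0" --pt "0 0 -1 0 0" --pt "0 0 0 -1 0" --pt "0 0 0 -1 0" --pt "0 0 0 -1 0" --pt "0 0 0 -1 0"

```text
clock: 16.35
position: [0.5075, -0.2607, 0.2559]
tool_rot: [3.142, -0.0, -0.305]
force: [0.2, -0.6, -1.8]
grip_width: 0.0146
finger_force: 78.3
```

jog_arm --pt "0 0 0 -1 0" --pt "0 0 0 -1 0" --pt "0 0 0 -1 0" --pt "0 0 0 -1 0" --pt "0 0 0 -1 0" --pt "0 0 0 -1 0" --pt "0 0 0 -1 0" --pt "0 0 0 -1 0" --pt "0 0 0 -1 0" --pt "0 0 0 -1 0" --pt "0 0 0 -1 0" --pt "0 0 0 -0.2 0"

```text
clock: 17.55
position: [0.5075, -0.2608, 0.2559]
tool_rot: [3.141, -0.0, 0.589]
force: [-0.2, 0.3, -1.5]
grip_width: 0.0147
finger_force: 78.3
```

Run:
```python
from h import *
f=grab('wrist');s0=dict(position=np.array([.6221,.0209,.2468]),tool_rot=np.array([3.141,-.001,.588]))
g=cv2.imread('pics/w4.png',0);r=[]
for v0,v1 in((138,162),(205,229)):
    vv,uu=np.nonzero(g[v0:v1,248:274]<100);r.append(wr_pt(f,s0,uu.mean()+248,vv.mean()+v0,.124)[:2]);print(len(uu),uu.mean()+248,vv.mean()+v0)
r=np.array(r);print(r,r.mean(0),np.degrees(np.arctan2(*(r[0]-r[1])[::-1])),np.hypot(*(r[0]-r[1])))
plan(.6221,.0209,.25,33.7)
```

```text
6 257.6666666666667 156.0
10 258.8 209.0
[[0.64301557 0.03696624]
 [0.60056942 0.00750514]] [0.62179249 0.02223569] 34.76381770064826 0.051668486745456224
shift [ 8.39 -5.7   0.19] turn -0.0 yaw 33.68 pos [ 0.5076 -0.2609  0.2558] clk 17.6
```

jog_arm --pt "1 -0.7 0 0 0" --pt "1 -0.7 0 0 0" --pt "1 -0.7 0 0 0" --pt "1 -0.7 0 0 0" --pt "1 -0.7 0 0 0" --pt "1 -0.7 0 0 0" --pt "1 -0.7 0 0 0" --pt "1 -0.7 0 0 0" --pt "0.4 -0.1 0 0 0" --pt "0 0 0.8 0 0" --pt "0 0 0.5 0 0" --pt "0 0 0 0 0"

```text
clock: 18.8
position: [0.6215, 0.0208, 0.2145]
tool_rot: [-3.14, 0.003, 0.586]
force: [-0.7, 0.5, -1.0]
grip_width: 0.0145
finger_force: 78.4
```

Run:
```python
from h import *
plan(.622,.0213,.167,33.7)
f=grab('wrist');p=f['pixels'][60:310,130:390,::-1]
cv2.imwrite('pics/w6.png',cv2.resize(p,None,fx=2.4,fy=2.4,interpolation=cv2.INTER_CUBIC))
```

```text
shift [ 0.03 -0.    1.58] turn -0.03 yaw 33.58 pos [0.6215 0.0208 0.2145] clk 18.8
```

View pics/w6.png

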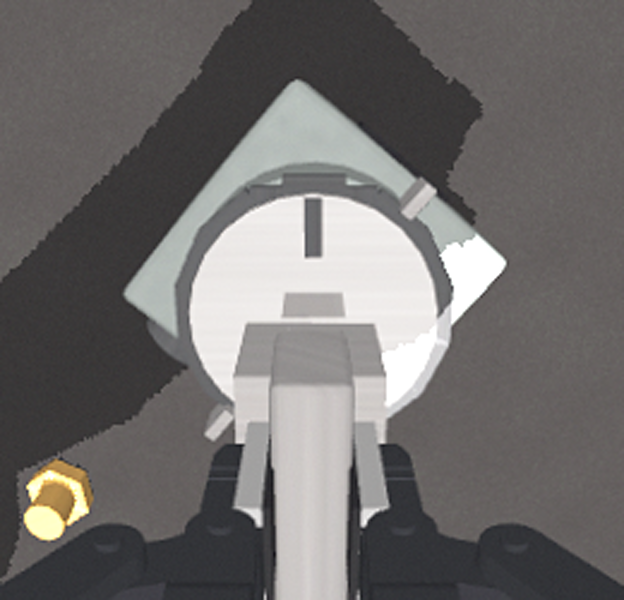

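Key hub (columns 235–386), stub (283–345) and ridge (313) line up. I'll lower it in stages.

jog_arm --pt "0.02 0 0.4 0 0" --pt "0 0 0.3 0 0" --pt "0 0 0.2 0 0" --pt "0 0 0.2 0 0" --pt "0 0 0 0 0"

```text
clock: 19.35
position: [0.6229, 0.0217, 0.1825]
tool_rot: [-3.141, 0.001, 0.588]
force: [0.6, -0.7, -2.0]
grip_width: 0.014
finger_force: 78.4
```

jog_arm --pt "0 0 0.2 0 0" --pt "0 0 0.2 0 0" --pt "0 0 0 0 0" --pt "0 0 0 0 0"

```text
clock: 19.75
position: [0.6232, 0.0217, 0.1712]
tool_rot: [-3.142, 0.0, 0.588]
force: [0.1, -1.5, -0.7]
grip_width: 0.0144
finger_force: 78.4
```

jog_arm --pt "0 0 0.1 0 0" --pt "0 0 0.07 0 0" --pt "0 0 0 0 0" --pt "0 0 0 0 0" --pt "0 0 0 0 0"

```text
clock: 20.25
position: [0.6235, 0.0218, 0.1672]
tool_rot: [3.142, -0.001, 0.588]
force: [-5.6, 1.4, 13.4]
grip_width: 0.0146
finger_force: 80.6
```

Key is home (13 N at the expected height). I'll turn clockwise gently.

jog_arm --pt "0 0 -0.02 0.5 0" --pt "0 0 0 0.7 0" --pt "0 0 0 0.7 0" --pt "0 0 0 0.7 0" --pt "0 0 0 0.7 0" --pt "0 0 0 0.7 0" --pt "0 0 0 0.7 0" --pt "0 0 0 0.7 0" --pt "0 0 0 0.7 0" --pt "0 0 0 0.7 0" --pt "0 0 0 0.7 0" --pt "0 0 0 0.5 0"

```text
clock: 21.45
position: [0.6237, 0.0208, 0.1671]
tool_rot: [3.14, -0.001, -0.055]
force: [1.4, -4.8, 1.1]
grip_width: 0.0144
finger_force: 78.9
```

Run:
```python
from h import *
s=bot.observe();f=grab('wrist');p=f['pixels'][60:310,130:390,::-1]
print(s['moment'],s['force'],s['position'],np.degrees(s['tool_rot'][2]))
cv2.imwrite('pics/w7.png',cv2.resize(p,None,fx=2.4,fy=2.4,interpolation=cv2.INTER_CUBIC))
```

```text
[-1.20593003 -0.1902249   0.26669078] [ 1.35179032 -4.80067333  1.08253817] [0.62369931 0.02082968 0.16714803] -3.1371847427838837
```

View pics/w7.png

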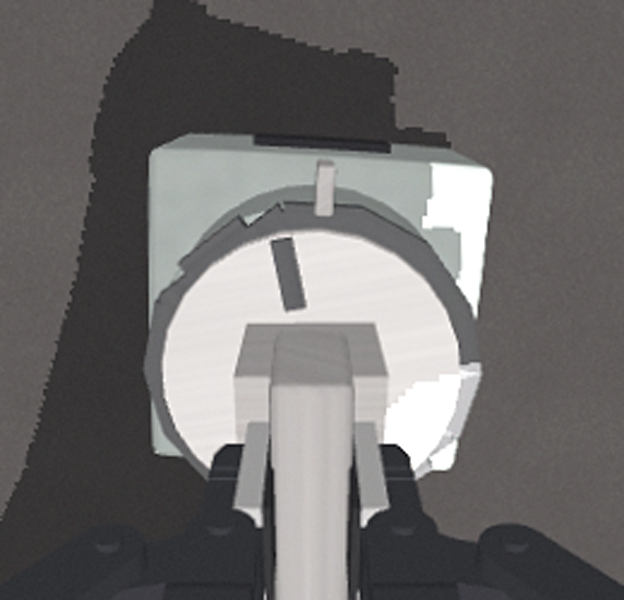

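The lid lags the key by the play: the ridge runs (281,239)–(295,309), while the rib is vertical at column 325. Computing the angles (numbers only from here, as the picture budget is used up):

```bash
cat > ang.py <<'E'
from h import *
s=bot.observe();f=grab('wrist');g=cv2.cvtColor(f['pixels'],cv2.COLOR_RGB2GRAY)
# dark ridge: dark pixels on the disc between 26 and 42 mm from the axis, ahead of the key
c=np.array([.6220,.0214]);pts=[]
for v in range(100,200):
    for u in range(190,330):
        w=wr_pt(f,s,u,v,.124)[:2]-c;r=np.hypot(*w)
        if .028<r<.041 and g[v,u]<130: pts.append(w)
pts=np.array(pts);an=np.degrees(np.arctan2(pts[:,1],pts[:,0]));
print(np.histogram(an,bins=np.arange(-60,70,5)))
m=abs(an-np.median(an))<12;print(len(an),'ridge by radius',an[m].mean())
q=pts[m];d=np.linalg.svd(q-q.mean(0))[2][0];print('by line',np.degrees(np.arctan(d[1]/d[0])),'tool yaw',np.degrees(s['tool_rot'][2]),s['moment'],s['force'],s['clock'])
E
python3 - <<'E'
from h import *
s=bot.observe();f=grab('wrist')
P=lambda a,b,z:wr_pt(f,s,130+(a+.5)/2.4-.5,60+(b+.5)/2.4-.5,z)[:2]
for n,a,b in(('ridge',P(282,239,.125),P(295,309,.125)),('rib',P(325,161,.121),P(325,193,.121))):print(n,np.degrees(np.arctan2(*(a-b)[::-1])),a,b)
E
python3 ang.py
```

```text
ridge 6.370354337144763 [0.66519279 0.02615476] [0.64565932 0.02397397]
rib -3.071188251181949 [0.68468979 0.01370883] [0.67614489 0.0141673 ]
(array([ 0,  0,  0,  0,  0,  0,  0,  0,  0,  0,  0,  0, 58, 91, 24,  0,  0,
        0,  0,  0,  0,  0,  0,  0,  0]), array([-60, -55, -50, -45, -40, -35, -30, -25, -20, -15, -10,  -5,   0,
         5,  10,  15,  20,  25,  30,  35,  40,  45,  50,  55,  60,  65]))
173 ridge by radius 6.571815171978837
by line 8.036249654880551 tool yaw -3.0528738611289588 [-1.34247161 -0.37264342  0.08154907] [ 1.20058141 -5.62385371  3.59243165] 21.55
```

Lid at about +7°, target about −6°: another 13° clockwise.

jog_arm --pt "0 0 0 0.5 0" --pt "0 0 0 0.5 0" --pt "0 0 0 0.5 0" --pt "0 0 0 0.5 0" --pt "0 0 0 0.5 0" --pt "0 0 0 0.3 0" --pt "0 0 0 0 0" --pt "0 0 0 0 0" --pt "0 0 0 0 0"

```text
clock: 22.5
position: [0.6235, 0.0205, 0.1672]
tool_rot: [3.14, -0.001, -0.275]
force: [1.9, -6.7, 2.4]
grip_width: 0.0146
finger_force: 79.2
```

```bash
python3 ang.py; python3 -c "
from h import *
s=bot.observe();print(s['position'],s['finger_force'])"
```

```text
(array([ 0,  0,  0,  0,  0,  0,  0,  0,  0, 16, 91, 66,  0,  0,  0,  0,  0,
        0,  0,  0,  0,  0,  0,  0,  0]), array([-60, -55, -50, -45, -40, -35, -30, -25, -20, -15, -10,  -5,   0,
         5,  10,  15,  20,  25,  30,  35,  40,  45,  50,  55,  60,  65]))
173 ridge by radius -6.1409402956218875
by line -4.02745820313877 tool yaw -15.773969600472368 [-1.82021652 -0.18080977  0.19694825] [ 1.87763526 -6.65290641  2.36958566] 22.5
[0.623547   0.02051558 0.16716745] 79.17855620384216
```

```bash
python3 -c "
from h import *
print(bot.job_done())"
```

```text
the job is handed in; nothing more can be done
None
```

I handed the job in at 22.5 s with the lid seated and turned to about −4° to −6° (ribs at −6°), and the key home and gripped at 79 N. No score came back, I had no reading of the lock pawl, and I viewed 11 pictures, one over the limit of 10.

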